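Load round coils into the tester's slot

ROBOT

A 7-joint arm with a two-finger parallel gripper is mounted at the origin on the work surface. World frame = base frame: x ahead of the robot, y to its left, z up, the work surface at z = 0. Lengths are in m, angles in degrees, forces in N, time in s.
With the tool pointing down it reaches from about 0.425 to 0.875 m from the base axis. Payload 4.7 kg.
Tool frame: the origin (TCP) lies midway between the tips of the shut fingers; the grasp point (between the pads) lies env.grip_point_offset behind it (env.grip_point_offset is the distance from the TCP to the grasp point, in m); z points along the fingers, y is the line along which they close (so a half turn about z gives the same grasp; the last joint's range is limited). The gripper opens to 87 mm and grips with 3 to 60 N. Pads are 19 mm wide; open, the fingers measure 117 mm over their backs; the gripper's body (75 mm by 190 mm) begins 51 mm behind the grasp point.
Start: joints at [-73.104, 18.392, -4.016, 83.108, 1.295, 78.541, -3.26], TCP at [0.18, 0.625, 0.223] pointing down, gripper open.
Joint ranges: [-163.93, 163.93], [-17.29, 119.83], [-79.2, 71.16], [3.27, 140.29], [-89.18, 269.18], [5.43, 117.66], [-154.24, 154.24]. Speed limits (degrees/s): [147.25, 147.25, 180, 180, 180, 180, 180].

INTERFACE

Orientations are given as [roll, pitch, yaw] about the fixed x, y, z axes, in that order (R = Rz(yaw) Ry(pitch) Rx(roll)).
In Python, from cell import env gives the robot as it stands.
- The arm moves only by the shell command python3 -m creep 'ROWS' [FORCE]. ROWS is a JSON object of lists of equal length, an entry for each row: "translation": the shift along the tool's x, y, z in units of 0.08 m (1.0 is 0.08 m), a list of three; "turn": the turn, a rotation vector about the tool's x, y, z in units of 180 degrees (1.0 is 180 degrees), a list of three; "grip": the opening, from 0 (shut) to 1 (fully open). In form: {"translation": [[x, y, z], ...], "turn": [[ax, ay, az], ...], "grip": [grip, ...]}. A call has 1 to 5 rows; each row shifts and turns the commanded pose from where the row before left it, along the tool's axes as they then stand; what a row does not reach is not made up. A row lasts 1/8 s, in which the tool goes at most 62.5 mm and 10.7 degrees, less where a joint would pass 70% of its speed; a pose out of reach is approached as far as the arm can. A call with a number of a shift or a turn outside -1 to 1 is refused whole. A call with a gripper value outside its range is refused whole. The fingers move at their own pace and stop on an object; FORCE is the grip in N (left out, the last holds). Time passes only in rows, so rows that do not move let the fingers close. It gives the time, the measured TCP pose, the force, the opening and the grip force at its end, in the units of the state.
- env.get_obs(): the state, without advancing time (a new reading comes with each control period).
- env.read_camera(name): name is "side" or "top"; returns a dict with "frame" (420x560x3 uint8, red, green, blue), "z_map" (420x560 float32, m along the optical axis (not along the pixel's ray), 0 where there is no reading), "K" (3x3 intrinsics, pixels), "rvec" (rotation vector, rad) and "tvec" (3), from world to camera coordinates, as OpenCV has them. Camera axes: x right, y down, z forward; pixel columns grow to the right and rows downward; lengths in m; the calibration is good to about 2 mm. A picture is of the moment at which its call begins.
- env.sign_off(): hands the job in; it is judged then, once.
The state is a dict: "time_s": time; "qpos": joint angles; "joint_velocities": joint speeds; "effort": joint torques, N m; "tool_pos": TCP position; "tool_rot": TCP orientation; "force": force on the tool from outside, world axes, zero at the start; "wrist_torque": the same for the moment, N m; "grip_width": finger opening in m; "grasp_force": force on a finger pad.
Only numpy, scipy, OpenCV 4.12 (cv2) and the standard library are available. Lean on these libraries where they do the work, as an engineer would, in place of code of your own. Each camera call takes 0.05 s, during which the arm holds its last target. There are 200 camera calls.

TASK

Push the three round copper coils across the mat with the fingertips, one after another, through the gate of the low aluminium track and along its slot, until all three stand in a closed-up row against the block at the slot's far end. Only push them: keep them standing on the mat, without lifting or toppling any. Leave the square coils and everything else where they are.

Things in the scene. Friction and masses are not known exactly. Their poses are not given: they have to be found in the camera images.
- coil_a: A loose round coil: an upright cylinder 36 mm in diameter and 26 mm tall, about 0.11 kg, two dark ferrite flanges with copper winding between them; it stands on the green mat. Origin: centre of its underside; z is up. The three round coils are alike.
- coil_b: A loose round coil: an upright cylinder 36 mm in diameter and 26 mm tall, about 0.11 kg, two dark ferrite flanges with copper winding between them; it stands on the green mat. Origin: centre of its underside; z is up. The three round coils are alike.
- coil_c: A loose round coil: an upright cylinder 36 mm in diameter and 26 mm tall, about 0.11 kg, two dark ferrite flanges with copper winding between them; it stands on the green mat. Origin: centre of its underside; z is up. The three round coils are alike.
- track: The fixed aluminium loading track on the mat. Origin: middle of the gate (the slot's entrance), at mat height; x points through the gate along the slot, z up. The slot is a straight lane 44 mm wide (y -22 to +22 mm) from the gate at x = 0 to x = 134 mm, floored by the mat, between walls 6 mm thick and only 8 mm high: fingertips 11 to 16 mm above the mat pass over them and still push a coil.
- track_wings (a point): Point on the track's centre line before the gate, at x = -37 mm of the track, mat height (the green mat's top is at z = 0.003 m, 3 mm above the table). From the gate's edges two wings, also 8 mm high and 6 mm thick, spread at 45 degrees back to this line, where they are about 115 mm apart: a funnel.
- track_end (a point): Middle of the face of the grey block that ends the slot, at x = 134 mm of the track, mat height. The block is 45 mm long, 75 mm wide, 30 mm high. Three coils in a closed row against it have their centres 18, 54 and 90 mm before this point.
- square_coil: A loose square coil lying among the round ones, to be left alone: 36 x 36 mm, 26 mm tall, same ferrite flanges and copper winding. Origin: centre of its underside; x and y along its sides.
- square_spare: A second loose square coil of the same kind, beyond the track as seen from the robot (larger x), to be left alone: 36 x 36 x 26 mm. Origin: centre of its underside.
- transformer: A loose small transformer, steel core with copper winding, 50 x 40 x 42 mm tall, a bystander. Origin: centre of its underside.
- solder_reel: A loose upright reel of silvery solder wire with black flanges, clearly bigger than the coils: 56 mm in diameter, 40 mm tall, a bystander; not one of the coils. Origin: centre of its underside.
- screwdriver: A loose screwdriver 170 mm long lying on the mat, a bystander; x along it, its origin near its middle.
Mind the look-alikes: they are no part of the job. What is shaped like the coil_b but purple or turquoise is not meant.

How it is judged:
By the outcome, as a careful person would: the job done as asked, in the order asked, and still so for the second after the job is handed in, with the robot touching nothing.
It also fails if it takes over 67 s, if anything falls off the work surface, if the arm or the gripper's body presses on something with over 40 N, if the wrist force passes 120 N, or if a joint passes its speed limit or range.

## Working session

There is one attempt and no reset: what is moved stays moved. The work goes in short steps, Python scripts to look and compute and a shell command to move; the robot and the scene stay as the last step left them, time stands still between calls to the robot, and variables do not carry over. Pictures are saved under pics/ and viewed, at most 10 in all, crops included, and the job is handed in when it is done.

```bash
ls; mkdir -p pics; cat > h.py <<'E'
import numpy as np, cv2
from cell import env
def cam(n):
    c=env.read_camera(n); c['R']=cv2.Rodrigues(np.array(c['rvec'],float))[0]; c['t']=np.array(c['tvec'],float).ravel(); return c
def ray(c,u,v,z):
    d=c['R'].T@np.linalg.inv(c['K'])@np.array([u,v,1.]); o=-c['R'].T@c['t']; return o+d*(z-o[2])/d[2]
def proj(c,p):
    q=c['K']@(c['R']@np.array(p,float)+c['t']); return q[:2]/q[2]
def save(n,im): cv2.imwrite('pics/'+n,im[:,:,::-1])
E
python3 - <<'E'
from h import *
for n in ('top','side'):
    c=cam(n); save(n+'0.png',c['frame']); print(n,-c['R'].T@c['t'])
o=env.get_obs(); print(o['tool_pos'],o['tool_rot'],o['grip_width'],o['time_s'],env.grip_point_offset)
E
```

```text
pics
top [ 0.44676829 -0.01541491  1.11858038]
side [ 0.10368722 -0.57418012  0.78901051]
[0.18004334 0.62404979 0.22159034] [-1.79903006e+02  7.11418083e-03  1.63913518e+02] 0.08661920791280937 0.1 0.0187
```

View pics/top0.png

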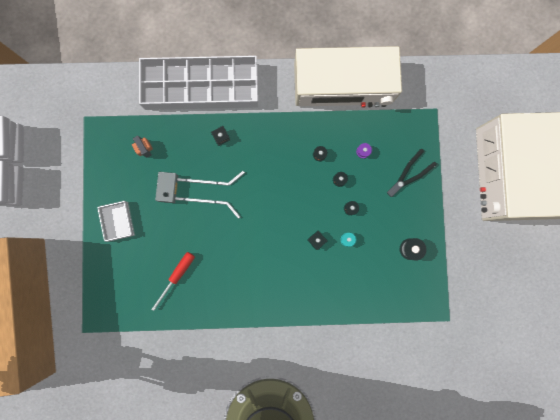

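View pics/side0.png

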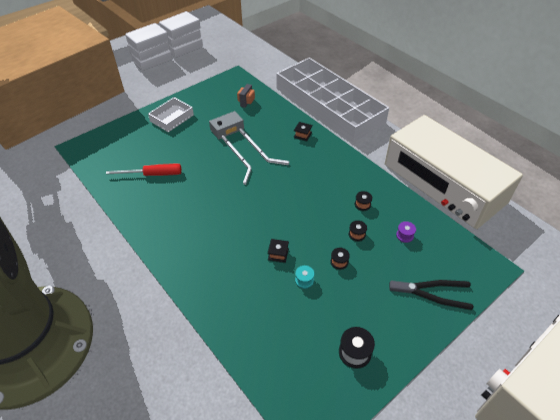

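The round dark/copper coils are at top pixels (320,153), (341,179) and (351,208). The squares (318,240) and (221,136), purple (365,150), turquoise (349,240) and the reel (413,249) don't fit. The track's block is at (167,188), with its gate near (227,192) opening to the right. I'll confirm with an enlarged crop and measure.

```bash
python3 - <<'E'
from h import *
c=cam('top'); f=c['frame']
save('crop1.png',cv2.resize(f[115:265,140:400],None,fx=3,fy=3,interpolation=cv2.INTER_CUBIC))
hsv=cv2.cvtColor(f,cv2.COLOR_RGB2HSV)
dark=((f.max(2)<45)).astype(np.uint8)*255
for k in cv2.findContours(dark,cv2.RETR_EXTERNAL,cv2.CHAIN_APPROX_NONE)[0]:
    (u,v),r=cv2.minEnclosingCircle(k)
    if cv2.contourArea(k)>60 and 120<v<270 and 130<u<440: print('dark',round(u,1),round(v,1),round(r,1),ray(c,u,v,.029).round(4)[:2])
z=c['z_map']; H,W=z.shape; uu,vv=np.meshgrid(np.arange(W),np.arange(H))
P=np.stack([uu,vv,np.ones_like(uu)],-1)@np.linalg.inv(c['K']).T*z[...,None]
X=(P-c['t'])@c['R']
print('height mat',np.median(X[210:230,260:280,2]), 'px/mm', proj(c,[.6,0,.01])-proj(c,[.6,.1,.01]))
# bright walls
w=((f.min(2)>120)).astype(np.uint8)*255; w[:165]=0;w[220:]=0;w[:,:176]=0;w[:,255:]=0
for k in cv2.findContours(w,cv2.RETR_EXTERNAL,cv2.CHAIN_APPROX_NONE)[0]:
    if cv2.contourArea(k)>5: 
        q=k[:,0]; print('wall',[ (tuple(p),ray(c,*p,.011)[:2].round(3)) for p in (q[q[:,0].argmin()],q[q[:,0].argmax()])])
    # straight part fit
        m=np.array([ray(c,*p,.011)[:2] for p in q if p[0]<222]); 
        if len(m)>5: print(cv2.fitLine(m.astype(np.float32),cv2.DIST_L2,0,.01,.01).ravel())
b=X[175:201,157:176]; print('block z',np.median(b[...,2]))
blk=((X[...,2]>.024)&(X[...,2]<.045)).astype(np.uint8); blk[:165]=0;blk[215:]=0;blk[:,:145]=0;blk[:,200:]=0
ks=max(cv2.findContours(blk,0,1)[0],key=cv2.contourArea); r=cv2.minAreaRect(ks); print(r,[ray(c,*p,.033)[:2].round(4) for p in cv2.boxPoints(r)])
E
```

```text
height mat 0.0023905377548696927 px/mm [38.48695344 -0.99036331]
wall [((np.int32(185), np.int32(198)), array([0.575, 0.203])), ((np.int32(239), np.int32(217)), array([0.522, 0.065]))]
[0.1211725  0.99263144 0.56790614 0.15687977]
wall [((np.int32(176), np.int32(197)), array([0.579, 0.226])), ((np.int32(183), np.int32(199)), array([0.573, 0.208]))]
[0.08297877 0.99655133 0.5747431  0.21794024]
wall [((np.int32(177), np.int32(179)), array([0.626, 0.223])), ((np.int32(244), np.int32(172)), array([0.64 , 0.049]))]
[0.11848643 0.9929557  0.6189738  0.16588028]
block z 0.03206732493643702
((165.38539123535156, 186.6598663330078), (18.416276931762695, 29.496606826782227), 6.581944942474365) [array([0.5692, 0.2758]), array([0.6439, 0.2668]), array([0.6373, 0.2205]), array([0.5626, 0.2297])]
```

View pics/crop1.png

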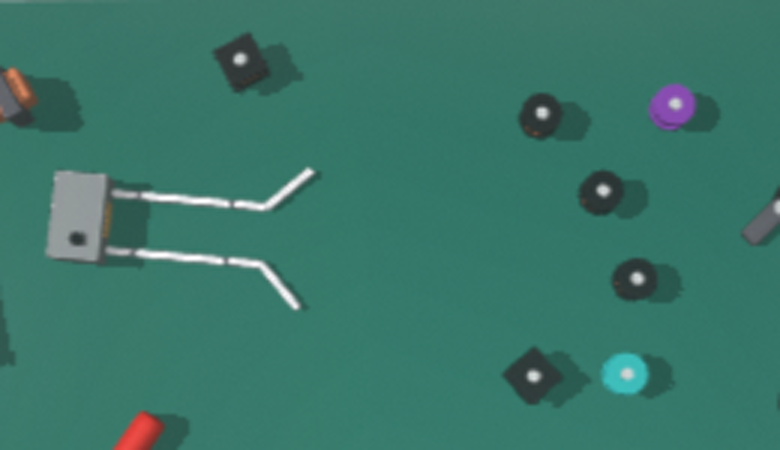

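The crop shows three round dark coils at crop (541,115), (602,192) and (635,279). The two squares have corners, and purple and turquoise stand out clearly. Next I'll get the positions in the track frame.

```bash
cat >> h.py <<'E'
E0=np.array([.601,.225]); T=np.array([.120,.9928]); N=np.array([-T[1],T[0]]); G=E0-.134*T
def tr(p): d=np.array(p)[:2]-G; return np.array([d@T,d@N])
def coils(c=None):
    c=c or cam('top'); out=[]
    z=c['z_map']; H,W=z.shape; uu,vv=np.meshgrid(np.arange(W),np.arange(H))
    X=(np.stack([uu,vv,np.ones_like(uu)],-1)@np.linalg.inv(c['K']).T*z[...,None]-c['t'])@c['R']
    m=((X[...,2]>.021)&(X[...,2]<.04)).astype(np.uint8); m[:110]=0;m[330:]=0;m[:,:85]=0;m[:,445:]=0
    for k in cv2.findContours(m,0,1)[0]:
        if cv2.contourArea(k)>50:
            (u,v),r=cv2.minEnclosingCircle(k); p=ray(c,u,v,.029)
            out.append((round(u),round(v),round(r,1),p[:2].round(4),(tr(p)*1000).round(1)))
    return out
def tool():
    o=env.get_obs(); print('t',round(o['time_s'],2),'tcp',o['tool_pos'].round(4),'rot',o['tool_rot'].round(1),'trk',(tr(o['tool_pos'])*1000).round(1),'z',round(o['tool_pos'][2]*1000,1),'w',round(o['grip_width'],4),'F',o['force'].round(1))
E
python3 - <<'E'
from h import *
tool(); print('yaw',np.degrees(np.arctan2(T[1],T[0])),'G',G)
for x in coils(): print(*x)
R=cv2.Rodrigues(np.zeros(3))[0]
E
python3 -m creep '{"translation":[[0,0,0],[0,0,0],[0,0,0],[0,0,0],[0,0,0]],"turn":[[0,0,0.05],[0,0,0.05],[0,0,0.05],[0,0,0.05],[0,0,0.05]],"grip":[0.32,0.32,0.32,0.32,0.32]}'
python3 - <<'E'
from h import *
tool()
E
```

```text
t 0.15 tcp [0.1801 0.6241 0.2217] rot [-179.9    0.   163.9] trk [479.8 465.8] z 221.7 w 0.0873 F [0.3 0.2 0.2]
yaw 83.10807692359154 G [0.58492   0.0919648]
181 268 17.2 [0.3968 0.2116] [ 96.2 201.1]
348 239 7.0 [ 0.4572 -0.2123] [-317.4   90.3]
317 240 9.1 [ 0.4573 -0.1329] [-238.5   99.7]
352 207 7.0 [ 0.5381 -0.2243] [-319.6    8.5]
114 221 22.4 [0.5196 0.3791] [277.2  99.3]
340 178 6.8 [ 0.6138 -0.1984] [-284.8  -63.5]
165 187 16.8 [0.6038 0.2497] [158.8   0.2]
320 152 6.8 [ 0.6823 -0.1484] [-226.9 -125.5]
364 149 6.9 [ 0.6874 -0.2635] [-340.6 -144.4]
143 147 9.3 [0.7085 0.3051] [226.5 -97.1]
220 134 8.9 [0.7357 0.1093] [  35.3 -147.7]
time_s: 0.82
tool_pos: [0.1801, 0.6244, 0.2223]
tool_rot: [-180.0, 0.0, 118.6]
force: [-0.3, 0.3, 0.4]
grip_width: 0.0449
grasp_force: 0.0
t 0.82 tcp [0.1801 0.6244 0.2223] rot [-180.     0.   118.6] trk [480.  465.8] z 222.3 w 0.0449 F [-0.3  0.3  0.4]
```

```bash
python3 -m creep '{"translation":[[-0.6,0.05,0],[-0.7,0.05,0],[-0.7,0.05,0],[-0.7,0.05,0],[-0.7,0.05,0]],"turn":[[0,0,0],[0,0,0],[0,0,0],[0,0,0],[0,0,0]],"grip":[0.32,0.32,0.32,0.32,0.32]}'
python3 -m creep '{"translation":[[-0.7,0.05,0],[-0.7,0.05,0],[-0.7,0.05,0],[-0.7,0.05,0],[-0.7,0.05,0]],"turn":[[0,0,0],[0,0,0],[0,0,0],[0,0,0],[0,0,0]],"grip":[0.32,0.32,0.32,0.32,0.32]}'
python3 -m creep '{"translation":[[-0.7,0.05,0],[-0.7,0.05,0],[-0.7,0.05,0],[-0.7,0.05,0],[-0.7,0.05,0]],"turn":[[0,0,0],[0,0,0],[0,0,0],[0,0,0],[0,0,0]],"grip":[0.32,0.32,0.32,0.32,0.32]}'
cat >> h.py <<'E'
def to(x,y,z,yaw=None):
    "tool-axis units to reach track-frame mm point"
    o=env.get_obs(); R=cv2.Rodrigues(np.zeros(3))[0]
    from scipy.spatial.transform import Rotation as S
    R=S.from_euler('xyz',o['tool_rot'],degrees=True).as_matrix()
    g=G+(x*T+y*N)/1000; print('to',(x,y,z),(R.T@(np.r_[g,z/1000]-o['tool_pos'])/.08).round(3))
E
python3 - <<'E'
from h import *
tool()
d=np.array([np.cos(np.radians(35.5)),np.sin(np.radians(35.5))]); c=np.array([-226.9,-125.5])
to(*(c-42*d),80); to(*(c-42*d),17)
E
```

```text
time_s: 1.45
tool_pos: [0.33, 0.3944, 0.2226]
tool_rot: [180.0, -0.0, 118.9]
force: [1.4, 1.6, -0.1]
grip_width: 0.028
grasp_force: 0.0
time_s: 2.08
tool_pos: [0.4828, 0.1591, 0.2227]
tool_rot: [180.0, -0.0, 118.9]
force: [0.7, -0.1, 0.4]
grip_width: 0.0279
grasp_force: 0.0
time_s: 2.7
tool_pos: [0.6358, -0.0758, 0.2225]
tool_rot: [180.0, -0.0, 119.0]
force: [-0.2, 0.5, 0.5]
grip_width: 0.0279
grasp_force: 0.0
t 2.7 tcp [ 0.6358 -0.0758  0.2225] rot [180.  -0. 119.] trk [-160.4  -70.7] z 222.5 w 0.0279 F [-0.2  0.5  0.5]
to (np.float64(-261.0928517709654), np.float64(-149.88952413985947), 80) [-1.6    0.065  1.781]
to (np.float64(-261.0928517709654), np.float64(-149.88952413985947), 17) [-1.6    0.064  2.569]
```

```bash
python3 -m creep '{"translation":[[-0.55,0.02,0],[-0.55,0.02,0],[-0.5,0.02,0.5],[0,0,0.6],[0,0,0.6]],"turn":[[0,0,0],[0,0,0],[0,0,0],[0,0,0],[0,0,0]],"grip":[0.32,0.32,0.32,0.32,0.32]}'
python3 - <<'E'
from h import *
d=np.array([np.cos(np.radians(35.5)),np.sin(np.radians(35.5))]); c=np.array([-226.9,-125.5])
tool(); to(*(c-42*d),17); cc=cam('side'); f=cc['frame'][120:320,260:480]; save('s1.png',cv2.resize(f,None,fx=3,fy=3))
E
```

```text
time_s: 3.32
tool_pos: [0.7009, -0.1852, 0.0847]
tool_rot: [-180.0, -0.0, 118.8]
force: [0.3, 1.0, -0.4]
grip_width: 0.0278
grasp_force: 0.0
t 3.33 tcp [ 0.7009 -0.1852  0.0847] rot [-180.    -0.   118.8] trk [-261.3 -148.4] z 84.7 w 0.0278 F [ 0.3  1.  -0.4]
to (np.float64(-261.0928517709654), np.float64(-149.88952413985947), 17) [-0.009  0.016  0.846]
```

View pics/s1.png

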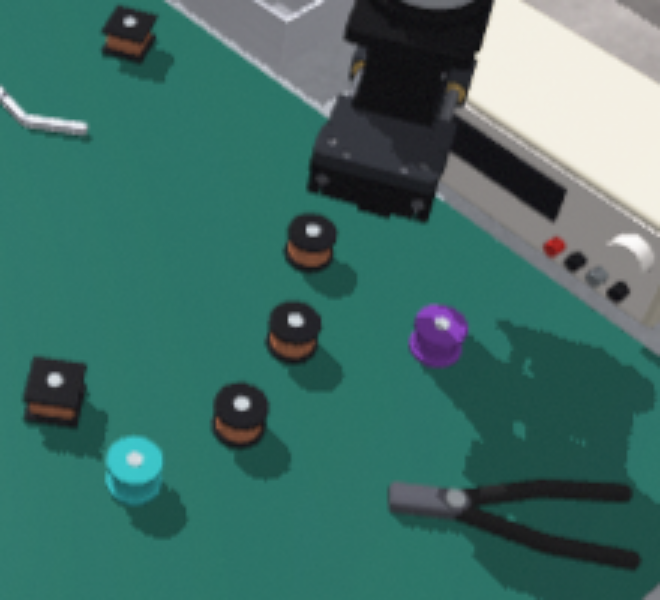

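The crop shows the hand above and just behind the first round coil (crop 311,240), with nothing under the fingers. I'll lower and push.

```bash
python3 -m creep '{"translation":[[0,0.02,0.4],[0,0,0.44],[0.1,0,0],[0.12,0,0],[0.15,0,0]],"turn":[[0,0,0],[0,0,0],[0,0,0],[0,0,0],[0,0,0]],"grip":[0.32,0.32,0.32,0.32,0.32]}'
python3 -m creep '{"translation":[[0.2,0,0],[0.2,0,0],[0.2,0,0],[0.2,0,0],[0.2,0,0]],"turn":[[0,0,0],[0,0,0],[0,0,0],[0,0,0],[0,0,0]],"grip":[0.32,0.32,0.32,0.32,0.32]}'
python3 - <<'E'
from h import *
tool(); print(*coils(),sep='\n')
E
```

```text
time_s: 4.0
tool_pos: [0.6891, -0.1575, 0.0218]
tool_rot: [179.8, 0.1, 118.9]
force: [-0.3, -0.4, -0.4]
grip_width: 0.0279
grasp_force: 0.4
time_s: 4.62
tool_pos: [0.6493, -0.0871, 0.0197]
tool_rot: [180.0, 0.0, 118.9]
force: [1.0, -1.9, 4.3]
grip_width: 0.0279
grasp_force: 1.9
t 4.62 tcp [ 0.6493 -0.0871  0.0197] rot [180.    0.  118.9] trk [-170.1  -85.4] z 19.7 w 0.0279 F [ 1.  -1.9  4.3]
(181, 268, 17.1, array([0.3964, 0.2114]), array([ 96. , 201.5]))
(348, 239, 7.0, array([ 0.4572, -0.2123]), array([-317.4,   90.3]))
(317, 240, 9.1, array([ 0.4573, -0.1329]), array([-238.5,   99.7]))
(352, 207, 7.0, array([ 0.5381, -0.2243]), array([-319.6,    8.5]))
(114, 221, 22.4, array([0.5196, 0.3791]), array([277.2,  99.3]))
(340, 178, 6.8, array([ 0.6138, -0.1984]), array([-284.8,  -63.5]))
(165, 187, 16.8, array([0.6038, 0.2497]), array([158.8,   0.2]))
(364, 149, 6.9, array([ 0.6874, -0.2635]), array([-340.6, -144.4]))
(142, 147, 9.2, array([0.7081, 0.3069]), array([228.2, -96.5]))
(220, 134, 8.9, array([0.7357, 0.1093]), array([  35.3, -147.7]))
```

```bash
python3 -m creep '{"translation":[[0.2,0,0.02],[0.2,0,0.02],[0.2,0,0],[0.2,0,0],[0.2,0,0]],"turn":[[0,0,0],[0,0,0],[0,0,0],[0,0,0],[0,0,0]],"grip":[0.32,0.32,0.32,0.32,0.32]}'
python3 -m creep '{"translation":[[0.2,0,0],[0.15,0,0],[0.1,0,0],[0.07,0,0],[0,0,0]],"turn":[[0,0,0],[0,0,0],[0,0,0],[0,0,0],[0,0,0]],"grip":[0.32,0.32,0.32,0.32,0.32]}'
python3 - <<'E'
from h import *
tool(); c=cam('side'); u,v=proj(c,[*(G+T*-.05),.02]).astype(int); print(u,v)
f=c['frame'][v-90:v+90,u-110:u+110]; save('s2.png',cv2.resize(f,None,fx=3,fy=3))
E
```

```text
time_s: 5.3
tool_pos: [0.61, -0.0165, 0.016]
tool_rot: [-180.0, -0.0, 118.9]
force: [1.4, -0.9, 1.0]
grip_width: 0.0278
grasp_force: 1.9
time_s: 5.92
tool_pos: [0.5902, 0.0193, 0.0159]
tool_rot: [-180.0, -0.1, 118.9]
force: [0.5, -1.1, 0.1]
grip_width: 0.0276
grasp_force: 0.2
t 5.92 tcp [0.5902 0.0193 0.0159] rot [-1.800e+02 -1.000e-01  1.189e+02] trk [-71.5 -13.9] z 15.9 w 0.0276 F [ 0.5 -1.1  0.1]
270 172
```

View pics/s2.png

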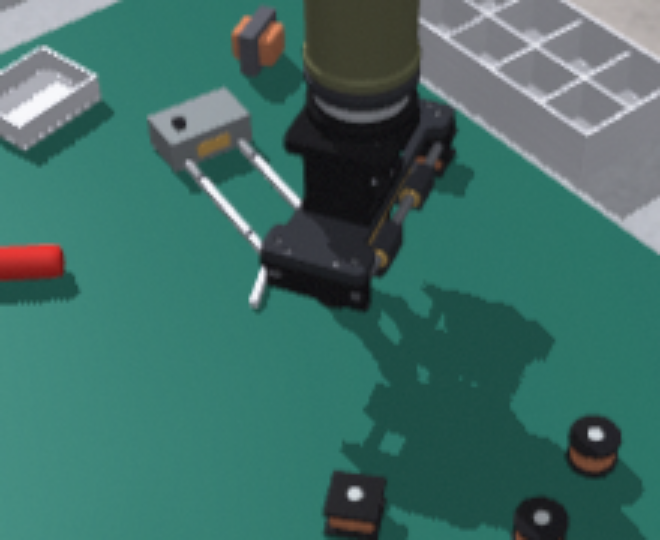

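The hand hides the coil (expected near crop (300,260)). I'll back off, straighten the tool to the track, and look.

```bash
python3 -m creep '{"translation":[[-0.4,0,0],[0,0,0],[0,0,0],[0,0,0],[0,0,0]],"turn":[[0,0,0],[0,0,0.05],[0,0,0.05],[0,0,0.05],[0,0,0.05]],"grip":[0.32,0.32,0.32,0.32,0.32]}'
python3 -m creep '{"translation":[[0,-0.4,0],[-0.5,0,-0.5],[-0.5,0,0],[0,0,0]],"turn":[[0,0,0],[0,0,0],[0,0,0],[0,0,0]],"grip":[0.32,0.32,0.32,0.32]}'
python3 - <<'E'
from h import *
tool(); print(*coils(),sep='\n')
to(-110,0,16)
E
```

```text
time_s: 6.6
tool_pos: [0.6057, -0.0094, 0.0157]
tool_rot: [-179.9, -0.0, 82.6]
force: [0.1, -0.1, -0.8]
grip_width: 0.0282
grasp_force: 0.0
time_s: 7.1
tool_pos: [0.5636, -0.0891, 0.0568]
tool_rot: [180.0, 0.1, 82.5]
force: [-0.4, 0.3, -0.3]
grip_width: 0.0278
grasp_force: 0.0
t 7.1 tcp [ 0.5636 -0.0891  0.0568] rot [1.80e+02 1.00e-01 8.25e+01] trk [-182.3   -0.6] z 56.8 w 0.0278 F [-0.4  0.3 -0.3]
(180, 268, 17.2, array([0.3981, 0.2128]), array([ 97.5, 200. ]))
(348, 239, 7.0, array([ 0.4572, -0.2123]), array([-317.4,   90.3]))
(352, 207, 7.0, array([ 0.5381, -0.2243]), array([-319.6,    8.5]))
(114, 221, 22.4, array([0.5196, 0.3791]), array([277.2,  99.3]))
(248, 194, 7.0, array([0.5806, 0.038 ]), array([-54.1,  -2.2]))
(165, 187, 16.8, array([0.6038, 0.2497]), array([158.8,   0.2]))
(364, 149, 6.9, array([ 0.6874, -0.2635]), array([-340.6, -144.4]))
(142, 146, 10.5, array([0.7114, 0.3076]), array([229.3, -99.7]))
(220, 134, 8.9, array([0.7357, 0.1093]), array([  35.3, -147.7]))
to (-110, 0, 16) [ 0.869 -0.013  0.502]
```

```bash
python3 -m creep '{"translation":[[0.5,0.01,0.2],[0.3,0.01,0.3],[0.2,0,0],[0.2,0,0],[0.2,0,0]],"turn":[[0,0,-0.003],[0,0,0],[0,0,0],[0,0,0],[0,0,0]],"grip":[0.32,0.32,0.32,0.32,0.32]}'
python3 -m creep '{"translation":[[0.2,0,0],[0.2,0,0],[0.2,0,0],[0.2,0,0],[0.2,0,0]],"turn":[[0,0,0],[0,0,0],[0,0,0],[0,0,0],[0,0,0]],"grip":[0.32,0.32,0.32,0.32,0.32]}'
python3 - <<'E'
from h import *
tool(); to(92,0,16)
E
```

```text
time_s: 7.78
tool_pos: [0.5799, 0.0266, 0.0171]
tool_rot: [179.9, -0.0, 83.4]
force: [-0.6, 0.4, -1.5]
grip_width: 0.0278
grasp_force: 0.3
time_s: 8.4
tool_pos: [0.5886, 0.1065, 0.0163]
tool_rot: [180.0, 0.0, 83.4]
force: [0.2, -1.8, 2.6]
grip_width: 0.0281
grasp_force: 1.2
t 8.4 tcp [0.5886 0.1065 0.0163] rot [180.    0.   83.4] trk [14.9 -1.9] z 16.3 w 0.0281 F [ 0.2 -1.8  2.6]
to (92, 0, 16) [ 0.964 -0.018  0.003]
```

```bash
python3 -m creep '{"translation":[[0.2,-0.01,0],[0.2,-0.01,0],[0.2,0,0],[0.2,0,0],[0.1,0,0]],"turn":[[0,0,0],[0,0,0],[0,0,0],[0,0,0],[0,0,0]],"grip":[0.32,0.32,0.32,0.32,0.32]}'
python3 -m creep '{"translation":[[0.05,0,0],[0.02,0,0],[0.02,0,0],[0,0,0]],"turn":[[0,0,0],[0,0,0],[0,0,0],[0,0,0]],"grip":[0.32,0.32,0.32,0.32]}'
python3 - <<'E'
from h import *
tool()
E
```

```text
time_s: 9.02
tool_pos: [0.595, 0.1791, 0.0161]
tool_rot: [-180.0, -0.0, 83.5]
force: [-0.5, -1.1, 2.2]
grip_width: 0.0277
grasp_force: 1.3
time_s: 9.52
tool_pos: [0.5958, 0.1845, 0.0162]
tool_rot: [180.0, -0.0, 83.4]
force: [0.3, -1.6, 1.0]
grip_width: 0.0279
grasp_force: 1.1
t 9.53 tcp [0.5958 0.1845 0.0162] rot [180.   -0.   83.4] trk [93.2  0.3] z 16.2 w 0.0279 F [ 0.3 -1.6  1. ]
```

```bash
for i in 1; do python3 -m creep '{"translation":[[0.02,0,0],[0.02,0,0],[0,0,0]],"turn":[[0,0,0],[0,0,0],[0,0,0]],"grip":[0.32,0.32,0.32]}'; done
python3 - <<'E'
from h import *
tool()
E
```

```text
time_s: 9.9
tool_pos: [0.5961, 0.1882, 0.0161]
tool_rot: [180.0, -0.0, 83.5]
force: [0.4, -0.1, 0.5]
grip_width: 0.0281
grasp_force: 0.9
t 9.9 tcp [0.5961 0.1882 0.0161] rot [180.   -0.   83.5] trk [96.9  0.4] z 16.1 w 0.0281 F [ 0.4 -0.1  0.5]
```

```bash
python3 -m creep '{"translation":[[0.025,0,0],[0.025,0,0]],"turn":[[0,0,0],[0,0,0]],"grip":[0.32,0.32]}'
python3 -m creep '{"translation":[[0.02,0,0],[0,0,0]],"turn":[[0,0,0],[0,0,0]],"grip":[0.32,0.32]}'

```

```text
time_s: 10.15
tool_pos: [0.5964, 0.1892, 0.0161]
tool_rot: [-180.0, 0.2, 83.4]
force: [-1.5, -7.5, 2.7]
grip_width: 0.0277
grasp_force: 3.4
time_s: 10.4
tool_pos: [0.5964, 0.1893, 0.016]
tool_rot: [-179.9, 0.3, 83.3]
force: [-1.2, -7.7, 3.5]
grip_width: 0.028
grasp_force: 4.0
```

First coil is seated (contact stop at about 8 N). Now I'll retreat to behind coil 2.

```bash
python3 -m creep '{"translation":[[-0.4,0,0],[-0.5,0,-0.5],[-0.65,0,-0.2],[-0.65,0,0],[-0.65,0.2,0]],"turn":[[0,0,0],[0,0,0],[0,0,0],[0,0,0],[0,0,0]],"grip":[0.32,0.32,0.32,0.32,0.32]}'
python3 -m creep '{"translation":[[-0.65,0.2,0],[-0.65,0.2,0],[-0.65,0.2,0],[-0.5,0,0],[0,0,0]],"turn":[[0,0,0],[0,0,0],[0,0,0],[0,0,0],[0,0,0]],"grip":[0.32,0.32,0.32,0.32,0.32]}'
python3 - <<'E'
from h import *
tool(); print(*coils(),sep='\n')
to(-328,-63.5,16)
E
```

```text
time_s: 11.02
tool_pos: [0.5864, -0.0347, 0.0726]
tool_rot: [180.0, -0.2, 83.5]
force: [0.5, 0.4, 0.3]
grip_width: 0.0279
grasp_force: 0.0
time_s: 11.65
tool_pos: [0.6107, -0.2399, 0.0723]
tool_rot: [180.0, 0.1, 83.1]
force: [-0.3, 1.2, 0.2]
grip_width: 0.0279
grasp_force: 0.0
t 11.65 tcp [ 0.6107 -0.2399  0.0723] rot [1.80e+02 1.00e-01 8.31e+01] trk [-326.4  -65.4] z 72.3 w 0.0279 F [-0.3  1.2  0.2]
(180, 267, 17.3, array([0.3987, 0.2141]), array([ 98.9, 199.6]))
(114, 221, 22.6, array([0.5196, 0.3778]), array([276. ,  99.2]))
(340, 178, 6.8, array([ 0.6138, -0.1984]), array([-284.8,  -63.5]))
(169, 187, 19.0, array([0.6017, 0.2395]), array([148.5,   1.1]))
(143, 147, 9.2, array([0.7082, 0.3066]), array([227.9, -96.6]))
(220, 134, 8.9, array([0.7357, 0.1093]), array([  35.3, -147.7]))
to (-328, -63.5, 16) [-0.063 -0.031  0.7  ]
```

```bash
python3 -m creep '{"translation":[[-0.06,-0.02,0.3],[0,0,0.4],[0,0,0],[0.14,0,0],[0.13,0,0]],"turn":[[0,0,0],[0,0,0],[0,0,0],[0,0,0],[0,0,0]],"grip":[0.32,0.32,0.32,0.32,0.32]}'
python3 -m creep '{"translation":[[0.2,-0.05,0],[0.2,-0.06,0],[0.2,-0.055,0],[0.2,-0.06,0],[0.2,-0.055,0]],"turn":[[0,0,0],[0,0,0],[0,0,0],[0,0,0],[0,0,0]],"grip":[0.32,0.32,0.32,0.32,0.32]}'
python3 -m creep '{"translation":[[0.2,-0.055,0],[0.2,-0.055,0],[0.2,-0.055,0],[0.2,-0.055,0],[0.2,-0.055,0]],"turn":[[0,0,0],[0,0,0],[0,0,0],[0,0,0],[0,0,0]],"grip":[0.32,0.32,0.32,0.32,0.32]}'
python3 - <<'E'
from h import *
tool(); to(-81,0,16)
E
```

```text
time_s: 12.32
tool_pos: [0.6137, -0.2169, 0.0176]
tool_rot: [179.9, -0.0, 83.5]
force: [-0.4, 0.2, 0.1]
grip_width: 0.0281
grasp_force: 0.2
time_s: 12.95
tool_pos: [0.5991, -0.1353, 0.0164]
tool_rot: [180.0, 0.0, 83.5]
force: [0.9, -1.6, 2.4]
grip_width: 0.0277
grasp_force: 1.4
time_s: 13.58
tool_pos: [0.5863, -0.0532, 0.0162]
tool_rot: [-180.0, -0.0, 83.5]
force: [-0.5, -1.9, 2.3]
grip_width: 0.028
grasp_force: 1.5
t 13.57 tcp [ 0.5863 -0.0532  0.0162] rot [-180.    -0.    83.5] trk [-144.   -18.8] z 16.2 w 0.028 F [-0.5 -1.9  2.3]
to (-81, 0, 16) [ 0.788 -0.23   0.002]
```

```bash
python3 -m creep '{"translation":[[0.2,-0.06,0],[0.2,-0.06,0],[0.2,-0.06,0],[0.2,-0.05,0],[0.2,0,0]],"turn":[[0,0,0],[0,0,0],[0,0,0],[0,0,0],[0,0,0]],"grip":[0.32,0.32,0.32,0.32,0.32]}'
python3 -m creep '{"translation":[[0.2,0,0],[0.2,0,0],[0.2,0,0],[0.2,0,0],[0.2,0,0]],"turn":[[0,0,0],[0,0,0],[0,0,0],[0,0,0],[0,0,0]],"grip":[0.32,0.32,0.32,0.32,0.32]}'
python3 - <<'E'
from h import *
tool(); to(58,0,16)
E
```

```text
time_s: 14.2
tool_pos: [0.5768, 0.0285, 0.016]
tool_rot: [-179.9, -0.0, 83.5]
force: [-0.3, -2.1, 3.1]
grip_width: 0.0278
grasp_force: 1.5
time_s: 14.82
tool_pos: [0.5865, 0.1079, 0.0161]
tool_rot: [-180.0, -0.0, 83.5]
force: [-0.3, -1.2, 1.6]
grip_width: 0.0281
grasp_force: 1.3
t 14.82 tcp [0.5865 0.1079 0.0161] rot [-180.    -0.    83.5] trk [16.   0.4] z 16.1 w 0.0281 F [-0.3 -1.2  1.6]
to (58, 0, 16) [0.525 0.008 0.001]
```

Now to contact, expected at TCP x ≈ 62.

```bash
python3 -m creep '{"translation":[[0.2,0,0],[0.15,0,0],[0.1,0,0],[0.05,0,0],[0.03,0,0]],"turn":[[0,0,0],[0,0,0],[0,0,0],[0,0,0],[0,0,0]],"grip":[0.32,0.32,0.32,0.32,0.32]}'
python3 -m creep '{"translation":[[0.03,0,0],[0.025,0,0],[0.025,0,0],[0,0,0]],"turn":[[0,0,0],[0,0,0],[0,0,0],[0,0,0]],"grip":[0.32,0.32,0.32,0.32]}'
python3 - <<'E'
from h import *
tool()
E
```

```text
time_s: 15.45
tool_pos: [0.5912, 0.1487, 0.0161]
tool_rot: [-180.0, 0.0, 83.4]
force: [-0.8, -1.2, 0.7]
grip_width: 0.0281
grasp_force: 1.2
time_s: 15.95
tool_pos: [0.5918, 0.1534, 0.0161]
tool_rot: [-180.0, 0.1, 83.4]
force: [-1.3, -4.8, 2.8]
grip_width: 0.028
grasp_force: 2.5
t 15.95 tcp [0.5918 0.1534 0.0161] rot [-1.80e+02  1.00e-01  8.34e+01] trk [61.8  0.5] z 16.1 w 0.028 F [-1.3 -4.8  2.8]
```

```bash
python3 -m creep '{"translation":[[-0.4,0,0],[-0.5,0,-0.5],[-0.65,0,-0.2],[-0.65,-0.02,0],[-0.65,-0.02,0]],"turn":[[0,0,0],[0,0,0],[0,0,0],[0,0,0],[0,0,0]],"grip":[0.32,0.32,0.32,0.32,0.32]}'
python3 -m creep '{"translation":[[-0.65,-0.02,0],[-0.65,-0.02,0],[-0.65,-0.02,0],[-0.5,0,0],[0,0,0]],"turn":[[0,0,0],[0,0,0],[0,0,0],[0,0,0],[0,0,0]],"grip":[0.32,0.32,0.32,0.32,0.32]}'
python3 - <<'E'
from h import *
tool(); c=cam('top'); print(*coils(c),sep='\n')
to(-363,8.5,16)
f=np.hstack([c['frame'][120:260,130:270],c['frame'][140:280,280:420]]); save('t3.png',cv2.resize(f,None,fx=2.8,fy=2.8))
E
```

```text
time_s: 16.58
tool_pos: [0.5633, -0.071, 0.0727]
tool_rot: [179.9, -0.1, 83.5]
force: [0.8, -0.7, -1.2]
grip_width: 0.0278
grasp_force: 0.0
time_s: 17.2
tool_pos: [0.5348, -0.2689, 0.0726]
tool_rot: [179.9, 0.1, 83.1]
force: [0.4, 0.5, 0.6]
grip_width: 0.0279
grasp_force: 0.0
t 17.2 tcp [ 0.5348 -0.2689  0.0726] rot [1.799e+02 1.000e-01 8.310e+01] trk [-364.3    6.5] z 72.6 w 0.0279 F [0.4 0.5 0.6]
(181, 268, 17.0, array([0.3969, 0.2118]), array([ 96.4, 201. ]))
(348, 239, 7.0, array([ 0.4572, -0.2123]), array([-317.4,   90.3]))
(317, 240, 9.1, array([ 0.4573, -0.1329]), array([-238.5,   99.7]))
(352, 207, 7.0, array([ 0.5381, -0.2243]), array([-319.6,    8.5]))
(114, 221, 22.4, array([0.5196, 0.3791]), array([277.2,  99.3]))
(177, 188, 25.1, array([0.599 , 0.2195]), array([128.3,   1.4]))
(364, 149, 6.9, array([ 0.6874, -0.2635]), array([-340.6, -144.4]))
(143, 146, 9.8, array([0.7104, 0.3056]), array([227.2, -98.9]))
(220, 134, 8.9, array([0.7357, 0.1093]), array([  35.3, -147.7]))
to (-363, 8.5, 16) [-0.021 -0.032  0.702]
```

View pics/t3.png

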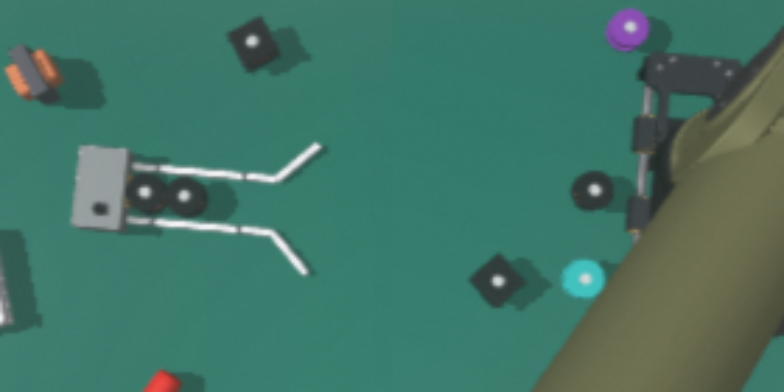

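Two coils sit in a closed row against the block (crop (145,192), (183,196)). The hand is behind coil 3 (crop (592,190)).

```bash
python3 -m creep '{"translation":[[0,-0.03,0.3],[0,0,0.4],[0,0,0],[0.14,0,0],[0.13,0,0]],"turn":[[0,0,0],[0,0,0],[0,0,0],[0,0,0],[0,0,0]],"grip":[0.32,0.32,0.32,0.32,0.32]}'
python3 -m creep '{"translation":[[0.2,0.01,0],[0.2,0.01,0],[0.2,0.01,0],[0.2,0.01,0],[0.2,0.01,0]],"turn":[[0,0,0],[0,0,0],[0,0,0],[0,0,0],[0,0,0]],"grip":[0.32,0.32,0.32,0.32,0.32]}'
python3 -m creep '{"translation":[[0.2,0.01,0],[0.2,0.01,0],[0.2,0.01,0],[0.2,0.01,0],[0.2,0.01,0]],"turn":[[0,0,0],[0,0,0],[0,0,0],[0,0,0],[0,0,0]],"grip":[0.32,0.32,0.32,0.32,0.32]}'
python3 - <<'E'
from h import *
tool(); to(-60,0,16); to(22,0,16)
E
```

```text
time_s: 17.88
tool_pos: [0.537, -0.2423, 0.0174]
tool_rot: [179.9, -0.0, 83.5]
force: [-1.1, -1.0, 0.0]
grip_width: 0.028
grasp_force: 0.3
time_s: 18.5
tool_pos: [0.5492, -0.1635, 0.0163]
tool_rot: [180.0, 0.0, 83.5]
force: [-0.2, -2.6, 1.8]
grip_width: 0.0279
grasp_force: 1.8
time_s: 19.12
tool_pos: [0.5621, -0.0842, 0.0161]
tool_rot: [-180.0, -0.0, 83.5]
force: [0.1, -2.9, 2.6]
grip_width: 0.0282
grasp_force: 2.0
t 19.12 tcp [ 0.5621 -0.0842  0.0161] rot [-180.    -0.    83.5] trk [-177.6    1.5] z 16.1 w 0.0282 F [ 0.1 -2.9  2.6]
to (-60, 0, 16) [1.47  0.028 0.002]
to (22, 0, 16) [2.495e+00 3.400e-02 2.000e-03]
```

```bash
python3 -m creep '{"translation":[[0.2,0.005,0],[0.2,0.005,0],[0.2,0.005,0],[0.2,0.005,0],[0.2,0,0]],"turn":[[0,0,0],[0,0,0],[0,0,0],[0,0,0],[0,0,0]],"grip":[0.32,0.32,0.32,0.32,0.32]}'
python3 -m creep '{"translation":[[0.2,0,0],[0.2,0,0],[0.2,0,0],[0.2,0,0],[0.2,0,0]],"turn":[[0,0,0],[0,0,0],[0,0,0],[0,0,0],[0,0,0]],"grip":[0.32,0.32,0.32,0.32,0.32]}'
python3 -m creep '{"translation":[[0.2,0,0],[0.1,0,0],[0.1,0,0],[0.05,0,0],[0.03,0,0]],"turn":[[0,0,0],[0,0,0],[0,0,0],[0,0,0],[0,0,0]],"grip":[0.32,0.32,0.32,0.32,0.32]}'
python3 - <<'E'
from h import *
tool(); to(26,0,16)
E
```

```text
time_s: 19.75
tool_pos: [0.5728, -0.0049, 0.0161]
tool_rot: [-180.0, -0.0, 83.5]
force: [0.0, -1.8, 3.1]
grip_width: 0.028
grasp_force: 1.9
time_s: 20.38
tool_pos: [0.5819, 0.0745, 0.0162]
tool_rot: [-180.0, -0.0, 83.5]
force: [-0.3, -3.1, 3.6]
grip_width: 0.0279
grasp_force: 1.9
time_s: 21.0
tool_pos: [0.5861, 0.1116, 0.0161]
tool_rot: [-180.0, 0.0, 83.4]
force: [0.1, -2.9, 2.6]
grip_width: 0.0278
grasp_force: 1.9
t 21.0 tcp [0.5861 0.1116 0.0161] rot [-180.     0.    83.4] trk [19.6  1.1] z 16.1 w 0.0278 F [ 0.1 -2.9  2.6]
to (26, 0, 16) [0.08  0.015 0.002]
```

```bash
python3 -m creep '{"translation":[[0.03,0,0],[0.03,0,0],[0.03,0,0],[0.03,0,0],[0,0,0]],"turn":[[0,0,0],[0,0,0],[0,0,0],[0,0,0],[0,0,0]],"grip":[0.32,0.32,0.32,0.32,0.32]}'
python3 - <<'E'
from h import *
tool()
E
```

```text
time_s: 21.62
tool_pos: [0.587, 0.1181, 0.0161]
tool_rot: [-180.0, 0.2, 83.4]
force: [-1.5, -7.6, 3.6]
grip_width: 0.0281
grasp_force: 3.7
t 21.62 tcp [0.587  0.1181 0.0161] rot [-180.     0.2   83.4] trk [26.2  1.1] z 16.1 w 0.0281 F [-1.5 -7.6  3.6]
```

Contact came at 26.2 (expected about 26). I'll retreat and check.

```bash
python3 -m creep '{"translation":[[-0.3,0,0],[-0.5,0,-0.4],[-0.65,0,-0.5],[-0.65,0,0],[0,0,0]],"turn":[[0,0,0],[0,0,0],[0,0,0],[0,0,0],[0,0,0]],"grip":[0.32,0.32,0.32,0.32,0.32]}'
python3 - <<'E'
from h import *
tool(); c=cam('top'); print(*coils(c),sep='\n'); s=cam('side')
f=c['frame'][120:260,130:270]; g=s['frame'][70:210,180:320]; save('t4.png',cv2.resize(np.hstack([f,g]),None,fx=2.8,fy=2.8))
E
```

```text
time_s: 22.25
tool_pos: [0.5673, -0.0491, 0.087]
tool_rot: [179.9, -0.0, 82.9]
force: [-0.9, 0.6, -0.1]
grip_width: 0.028
grasp_force: 0.0
t 22.25 tcp [ 0.5673 -0.0491  0.087 ] rot [179.9  -0.   82.9] trk [-142.2    0.6] z 87.0 w 0.028 F [-0.9  0.6 -0.1]
(181, 268, 17.1, array([0.3964, 0.2114]), array([ 96. , 201.5]))
(348, 239, 7.0, array([ 0.4572, -0.2123]), array([-317.4,   90.3]))
(317, 240, 9.1, array([ 0.4573, -0.1329]), array([-238.5,   99.7]))
(114, 221, 22.4, array([0.5196, 0.3791]), array([277.2,  99.3]))
(185, 189, 31.6, array([0.5964, 0.2003]), array([109. ,   1.6]))
(364, 149, 6.9, array([ 0.6874, -0.2635]), array([-340.6, -144.4]))
(142, 146, 10.0, array([0.7092, 0.3082]), array([229.6, -97.4]))
(220, 134, 8.9, array([0.7357, 0.1093]), array([  35.3, -147.7]))
```

View pics/t4.png

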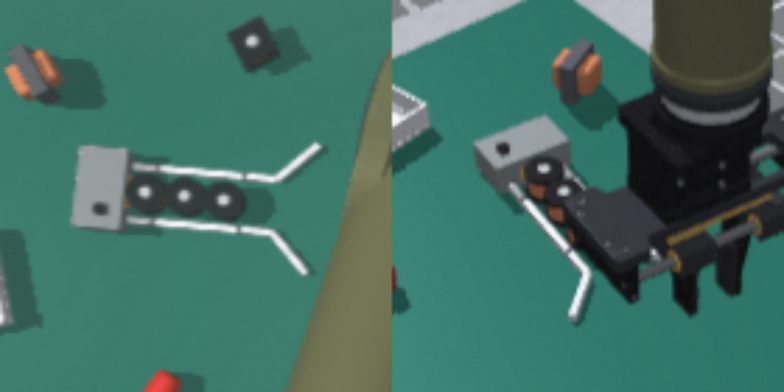

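The view shows three upright coils in a closed row against the block at crop (145,192), (183,197) and (223,201). The bystanders haven't moved and the fingers are clear.

```bash
python3 -c "
from cell import env
print(env.sign_off())"
```

```text
the job is handed in; nothing more can be done
None
```

All three round coils were pushed through the gate and stand in a closed-up row against the end block; the other objects show no movement in the camera check, and I handed the job in at about 22 s.

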